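# Transfer four reagent bottles to the second rack in reverse order

## Robot

A 6-joint arm with a two-finger parallel gripper is mounted at the origin on a cart in front of the work surface, level with it; the furniture and walls round the work are solid. World frame = base frame: x ahead of the robot, y to its left, z up, the work surface at z = 0. Lengths are in m, angles in rad, forces in N, time in s.
With the tool pointing down it reaches from about 0.225 to 0.875 m from the base axis. Payload 3.4 kg.
Tool frame: the origin (TCP) lies between the finger pads; the fingertips stand 17 mm ahead of it and the grasp point (between the pads) lies 2 mm behind it; z points along the fingers, y is the line along which they close (so a half turn about z gives the same grasp; the last joint's range is limited). The gripper opens to 85 mm and grips with 20 to 120 N. Pads are 22 mm wide; open, the fingers measure 114 mm over their backs; the gripper's body (76 mm by 85 mm) begins 54 mm behind the grasp point. The pads swing forward as they close: fully open they stand 13 mm farther back than shut.
Start: joints at [1.001, 0.276, 1.505, -0, 1.361, -0.121], TCP at [0.25, 0.518, 0.248] pointing down, gripper open.
Joint ranges: [-2.89, 2.89], [-0.75, 2.08], [0.22, 2.7], [-1.18, 4.32], [0.11, 2.71], [-2.7, 2.7]. Speed limits (rad/s): [2.57, 2.57, 3.14, 3.14, 3.14, 3.14].

## Interface

Orientations are given as a unit quaternion [w, x, y, z].
In Python, from bench import read_state, capture, job_done gives the robot as it stands.
- The arm moves only by the tool arm_command, never from a script. Its argument "targets" is one flat list of numbers, 4 for each row, row after row: the shift along the tool's x, y, z in m, then the turn about the tool's z in rad. A call has exactly 8 rows; each row shifts and turns the commanded pose from where the row before left it, along the tool's axes as they then stand; what a row does not reach is not made up. A row lasts 1/8 s, in which the tool goes at most 62.5 mm and 10.7 degrees, less where a joint would pass 70% of its speed; a pose out of reach is approached as far as the arm can. A call is refused whole if a number of a shift passes 0.0625 or a number of a turn 0.188, either way. A call with a gripper value outside its range is refused whole. "jaw" is the opening, from 0 (shut) to 1 (fully open), set as the call begins (left out, the last holds). The fingers move at their own pace and stop on an object; "newtons" is the grip in N (left out, the last holds). Time passes only in rows, so rows that do not move let the fingers close, or fill a call up. It gives the time, the measured TCP pose, the force, the opening and the grip force at its end, in the units of the state.
- read_state(): the state, without advancing time (a new reading comes with each control period).
- capture(name): name is "scene" or "top" or "wrist"; returns a dict with "pixels" (420x560x3 uint8, blue, green, red), "mtx" (3x3 intrinsics, pixels), "position" and "rotation" of the camera in the world. Camera axes: x right, y up, looking along -z (the intrinsics and any distortion apply to the point x, -y, -z); pixel columns grow to the right and rows downward; lengths in m; the calibration is good to about 2 mm. A picture is of the moment at which its call begins. There is no depth.
- job_done(): hands the job in; it is judged then, once.
The state is a dict: "time_s": time; "joint_pos": joint angles; "qd": joint speeds; "tau": joint torques, N m; "ee_pos": TCP position; "tcp_rot": TCP orientation; "force": force on the tool from outside, world axes, zero at the start; "ft_torque": the same for the moment, N m; "gripper_width": finger opening in m; "grip_force": force on a finger pad.
Only numpy, scipy, OpenCV 4.12 (cv2) and the standard library are available. Lean on these libraries where they do the work, as an engineer would, in place of code of your own. Each camera call takes 0.05 s, during which the arm holds its last target. There are 200 camera calls.

## Task

Move the four amber glass bottles, one at a time, from the full rack to the empty rack so that their row is reversed as counted from each rack's carrying loop: the bottle next to the loop in the full rack ends up in the cell farthest from the loop in the empty rack, the next one in the cell next to that, and so on, until the bottle that was farthest from the loop stands next to the loop. Set each one down gently and upright on the floor of its cell; do not drop or tip any. One bottle to each cell.

Things in the scene. Friction and masses are not known exactly. Their poses are not given: they have to be found in the camera images.
- rack_full: The rack that holds the four bottles at the start, with white ticket holders on one long wall. Grey, fixed at any heading. 260 x 68 x 22 mm; one row of four open cells, 60 x 60 inside, floor 6 above worktop, walls 22 high. Origin: underside, mid-row; x along the row to the end with the steel carrying loop (reaches x = 162, 18 high), z up. Cell centres: x = +96 (next to loop), +32, -32, -96, y = 0.
- rack_empty: The rack that is empty at the start, without ticket holders. Grey, fixed at any heading. 260 x 68 x 22 mm; one row of four open cells, 60 x 60 inside, floor 6 above worktop, walls 22 high. Origin: underside, mid-row; x along the row to the end with the steel carrying loop (reaches x = 162, 18 high), z up. Cell centres: x = +96 (next to loop), +32, -32, -96, y = 0.
- tall_bottle: Tall slim round bottle, 101 mm high: body 32 across, cap 26 across from 77 to 101 mm up. Amber glass, white ribbed screw cap, closed; under 0.15 kg. Origin: centre of its underside, z up along its axis. Stands loose in one of the four cells of rack_full; which one varies.
- squat_jar: Squat wide-mouthed round jar, 73 mm high: body 42 across up to 42 mm, cap 40 across from 47 to 73 mm up. Amber glass, white ribbed screw cap, closed; under 0.15 kg. Origin: centre of its underside, z up along its axis. Stands loose in one of the four cells of rack_full; which one varies.
- round_bottle: Round bottle with broad sloping shoulders and a narrow cap, 89 mm high: body 40 across up to 48 mm, cap 21 across from 65 to 89 mm up. Amber glass, white ribbed screw cap, closed; under 0.15 kg. Origin: centre of its underside, z up along its axis. Stands loose in one of the four cells of rack_full; which one varies.
- square_bottle: Square bottle, 86 mm high: body 38 x 38 up to 50 mm, with sides along the rack's, cap 30 across from 62 to 86 mm up. Amber glass, white ribbed screw cap, closed; under 0.15 kg. Origin: centre of its underside, z up along its axis. Stands loose in one of the four cells of rack_full; which one varies.
- ticket_tall: Blank white ticket holder, 34 mm wide, fixed over the long wall of rack_full beside the cell where the tall bottle starts; it stays and marks that cell. Up to 26 mm above the worktop, sticks out about 17 mm. Origin: on the worktop at the wall's outer face, 34 mm across the row from the bottle's axis; x along the row like rack_full's.
- ticket_squat: Blank white ticket holder, 34 mm wide, fixed over the long wall of rack_full beside the cell where the squat jar starts; it stays and marks that cell. Up to 26 mm above the worktop, sticks out about 17 mm. Origin: on the worktop at the wall's outer face, 34 mm across the row from the bottle's axis; x along the row like rack_full's.
- ticket_round: Blank white ticket holder, 34 mm wide, fixed over the long wall of rack_full beside the cell where the round bottle starts; it stays and marks that cell. Up to 26 mm above the worktop, sticks out about 17 mm. Origin: on the worktop at the wall's outer face, 34 mm across the row from the bottle's axis; x along the row like rack_full's.
- ticket_square: Blank white ticket holder, 34 mm wide, fixed over the long wall of rack_full beside the cell where the square bottle starts; it stays and marks that cell. Up to 26 mm above the worktop, sticks out about 17 mm. Origin: on the worktop at the wall's outer face, 34 mm across the row from the bottle's axis; x along the row like rack_full's.
There are look-alikes about, which are no part of the job. What is shaped like the tall_bottle but purple is not meant. Leave any yellow look-alike of the square_bottle alone.

How it is judged:
At the end, for the whole second after the job is handed in: Each bottle stands upright (0.1 rad), released and at rest on the floor of its cell of rack_empty, axis within 20 mm of the cell centre in x and y; one from the rack_full cell at x = +96, +32, -32 or -96 mm (marked by its ticket holder) is in that at -96, -32, +32 or +96 mm (((x of ticket_tall in the frame of rack_full between 0.076 and 0.116 m and x of tall_bottle in the frame of rack_empty between -0.116 and -0.076 m) or (x of ticket_tall in the frame of rack_full between 0.012 and 0.052 m and x of tall_bottle in the frame of rack_empty between -0.052 and -0.012 m) or (x of ticket_tall in the frame of rack_full between -0.052 and -0.012 m and x of tall_bottle in the frame of rack_empty between 0.012 and 0.052 m) or (x of ticket_tall in the frame of rack_full between -0.116 and -0.076 m and x of tall_bottle in the frame of rack_empty between 0.076 and 0.116 m)) and y of tall_bottle in the frame of rack_empty between -0.02 and 0.02 m and z of tall_bottle in the frame of rack_empty between 0 and 0.012 m and angle between each of tall_bottle, squat_jar, round_bottle, square_bottle's own z axis and vertical below 0.1 rad and linear speed of each of tall_bottle, squat_jar, round_bottle, square_bottle below 0.02 m/s and ((x of ticket_squat in the frame of rack_full between 0.076 and 0.116 m and x of squat_jar in the frame of rack_empty between -0.116 and -0.076 m) or (x of ticket_squat in the frame of rack_full between 0.012 and 0.052 m and x of squat_jar in the frame of rack_empty between -0.052 and -0.012 m) or (x of ticket_squat in the frame of rack_full between -0.052 and -0.012 m and x of squat_jar in the frame of rack_empty between 0.012 and 0.052 m) or (x of ticket_squat in the frame of rack_full between -0.116 and -0.076 m and x of squat_jar in the frame of rack_empty between 0.076 and 0.116 m)) and y of squat_jar in the frame of rack_empty between -0.02 and 0.02 m and z of squat_jar in the frame of rack_empty between 0 and 0.012 m and ((x of ticket_round in the frame of rack_full between 0.076 and 0.116 m and x of round_bottle in the frame of rack_empty between -0.116 and -0.076 m) or (x of ticket_round in the frame of rack_full between 0.012 and 0.052 m and x of round_bottle in the frame of rack_empty between -0.052 and -0.012 m) or (x of ticket_round in the frame of rack_full between -0.052 and -0.012 m and x of round_bottle in the frame of rack_empty between 0.012 and 0.052 m) or (x of ticket_round in the frame of rack_full between -0.116 and -0.076 m and x of round_bottle in the frame of rack_empty between 0.076 and 0.116 m)) and y of round_bottle in the frame of rack_empty between -0.02 and 0.02 m and z of round_bottle in the frame of rack_empty between 0 and 0.012 m and ((x of ticket_square in the frame of rack_full between 0.076 and 0.116 m and x of square_bottle in the frame of rack_empty between -0.116 and -0.076 m) or (x of ticket_square in the frame of rack_full between 0.012 and 0.052 m and x of square_bottle in the frame of rack_empty between -0.052 and -0.012 m) or (x of ticket_square in the frame of rack_full between -0.052 and -0.012 m and x of square_bottle in the frame of rack_empty between 0.012 and 0.052 m) or (x of ticket_square in the frame of rack_full between -0.116 and -0.076 m and x of square_bottle in the frame of rack_empty between 0.076 and 0.116 m)) and y of square_bottle in the frame of rack_empty between -0.02 and 0.02 m and z of square_bottle in the frame of rack_empty between 0 and 0.012 m); the robot touches nothing.
It fails at once if a bottle is tipped over (0.6 rad) (angle between any of tall_bottle, squat_jar, round_bottle, square_bottle's own z axis and vertical above 0.6 rad).
It fails at once if a bottle is dropped (falls freely at over 0.7 m/s, about 25 mm of fall) ((linear speed of tall_bottle above 0.7 m/s and contact force between tall_bottle and the fingers below 0.05 N) or (linear speed of squat_jar above 0.7 m/s and contact force between squat_jar and the fingers below 0.05 N) or (linear speed of round_bottle above 0.7 m/s and contact force between round_bottle and the fingers below 0.05 N) or (linear speed of square_bottle above 0.7 m/s and contact force between square_bottle and the fingers below 0.05 N)).
It also fails if it takes over 99 s, if anything falls off the work surface, if the arm or the gripper's body presses on something with over 40 N, if the wrist force passes 120 N, or if a joint passes its speed limit or range.

## Working session

There is one attempt and no reset: what is moved stays moved. The work goes in short steps, Python scripts to look and compute and a tool call to move; the robot and the scene stay as the last step left them, time stands still between calls to the robot, and variables do not carry over. Pictures are saved under pics/ and viewed, at most 14 in all, crops included, and the job is handed in when it is done.

Besides the shell and the picture viewer there is one more tool, called after ">>>" as name(argument=value, ...) on one line, values as JSON. arm_command: Moves the arm, as the interface text tells. Its arguments: {"type":"object","properties":{"targets":{"type":"array"},"jaw":{"type":"number"},"newtons":{"type":"number"}},"required":["targets"]}

```bash
mkdir -p pics; cat > h.py <<'E'
import numpy as np,cv2
from bench import read_state,capture,job_done
def ray(c,u,v):
    d=np.linalg.inv(np.array(c['mtx']))@[u,v,1.]
    R=np.array(c['rotation']);
    if R.size==4:
        from scipy.spatial.transform import Rotation as Q
        R=Q.from_quat(np.r_[R[1:],R[0]]).as_matrix()
    return np.array(c['position']),R@[d[0],-d[1],-d[2]]
def at(c,u,v,z):
    p,d=ray(c,u,v); return p+d*(z-p[2])/d[2]
def proj(c,X):
    R=np.array(c['rotation'])
    if R.size==4:
        from scipy.spatial.transform import Rotation as Q
        R=Q.from_quat(np.r_[R[1:],R[0]]).as_matrix()
    q=R.T@(np.array(X)-np.array(c['position'])); q=np.array(c['mtx'])@[q[0],-q[1],-q[2]]; return q[:2]/q[2]
E
python3 - <<'E'
from h import *
import pickle
s=read_state();print({k:np.round(v,3) for k,v in s.items()})
for n in ('scene','top'):
    c=capture(n);print({k:v for k,v in c.items() if k!='pixels'})
    pickle.dump(c,open(f'{n}0.pkl','wb'));cv2.imwrite(f'pics/{n}0.png',cv2.resize(c['pixels'],(800,600),interpolation=cv2.INTER_CUBIC))
E
```

```text
{'time_s': np.float64(0.0), 'joint_pos': array([ 1.001,  0.277,  1.506, -0.   ,  1.361, -0.121]), 'qd': array([ 0.   , -0.002,  0.001, -0.001, -0.001, -0.001]), 'tau': array([-1.0000e-03, -4.1677e+01, -2.4580e+01, -0.0000e+00,  1.1000e-02,
        0.0000e+00]), 'ee_pos': array([0.249, 0.518, 0.247]), 'tcp_rot': array([-0.   ,  0.223,  0.975, -0.001]), 'force': array([-0.368,  0.257,  0.61 ]), 'ft_torque': array([ 0.002, -0.017,  0.024]), 'grip_force': np.float64(0.0), 'gripper_width': np.float64(0.085)}
{'mtx': array([[431.34380501,   0.        , 270.9292745 ],
       [  0.        , 431.34380501, 206.76738423],
       [  0.        ,   0.        ,   1.        ]]), 'position': array([-0.26709658, -0.45704664,  0.55820789]), 'rotation': array([ 0.75228565,  0.43196128, -0.23888049, -0.43636208])}
{'mtx': array([[456.27749902,   0.        , 275.68475057],
       [  0.        , 456.27749902, 216.97394204],
       [  0.        ,   0.        ,   1.        ]]), 'position': array([ 0.39671063, -0.00163532,  0.98090693]), 'rotation': array([ 0.70977706,  0.02788389, -0.03313055, -0.70309415])}
```

View pics/top0.png

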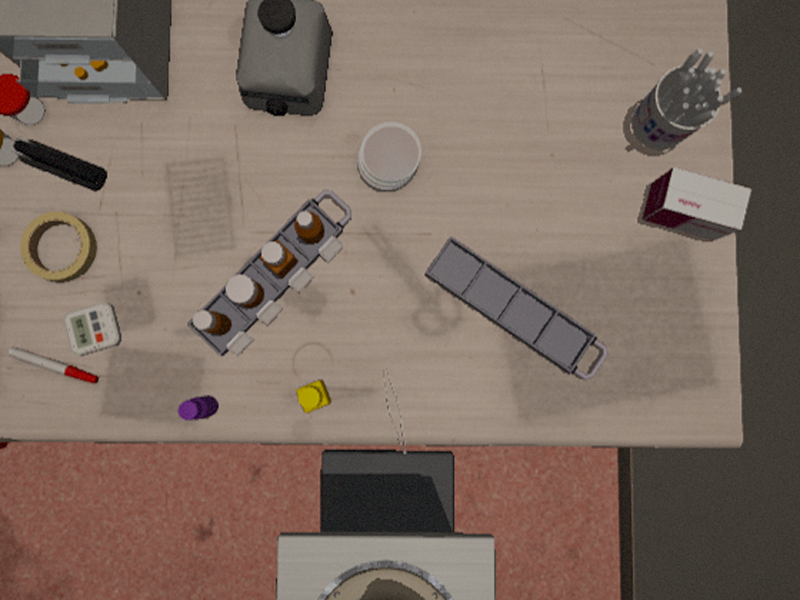

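View pics/scene0.png

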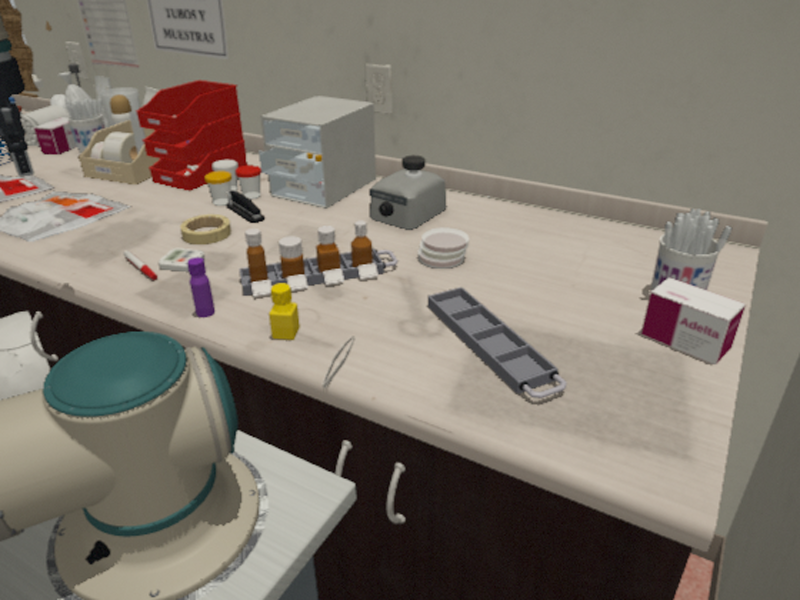

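The full rack's row counted from its loop (picture ~(335,205)) is round, square, squat, tall, with the tickets on the lower right side. The empty rack's loop is at ~(590,360). I'll enlarge both to measure.

```bash
python3 - <<'E'
import pickle,cv2
c=pickle.load(open('top0.pkl','rb'));p=c['pixels']
for n,(x,y,w,h) in dict(f=(125,125,128,96*1.3),e=(290,155,140,120)).items():
    h=int(h);cv2.imwrite(f'pics/c{n}.png',cv2.resize(p[y:y+h,x:x+w],None,fx=4.6,fy=4.6,interpolation=cv2.INTER_CUBIC))
E
```

```text
(no output)
```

View pics/cf.png

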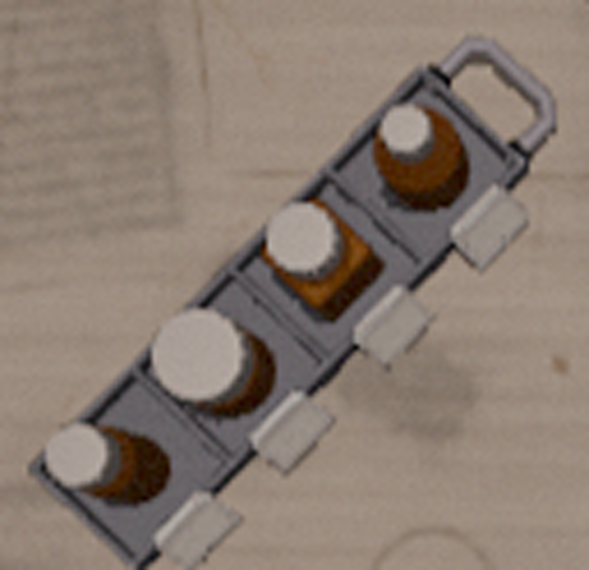

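View pics/ce.png

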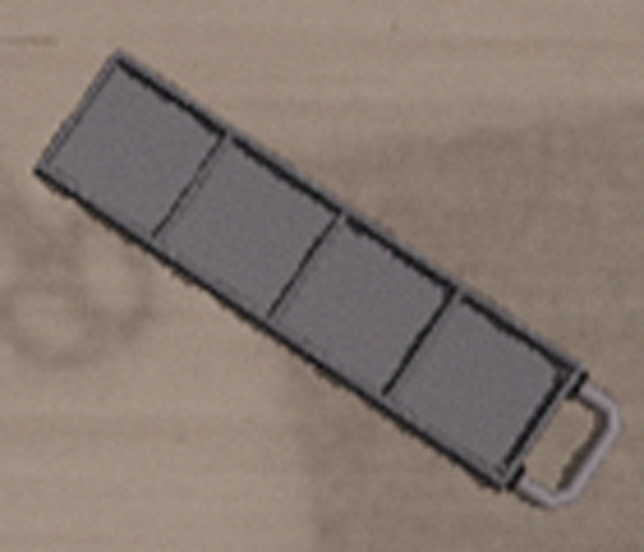

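Caps in the crop: round (407,131), square (303,239), squat (199,357), tall (78,456). Full rack corners: (430,68), (525,158), (33,465), (138,566). Empty rack corners: (118,52), (40,170), (580,368), (502,486).

```bash
python3 - <<'E'
from h import *
import pickle
c=pickle.load(open('top0.pkl','rb'))
P=lambda o,u,v,z:at(c,o[0]+(u+.5)/4.6-.5,o[1]+(v+.5)/4.6-.5,z)
F=(125,125);E=(290,155);z=.022
f=[P(F,*q,z) for q in [(430,68),(525,158),(33,465),(138,566)]]
e=[P(E,*q,z) for q in [(580,368),(502,486),(118,52),(40,170)]]
fr={}
for n,k in (('full',f),('empty',e)):
    o=np.mean(k,0)[:2];d=(k[0]+k[1]-k[2]-k[3])[:2];L=np.linalg.norm(d)/2;d/=np.linalg.norm(d)
    print(n,o.round(4),'L',L.round(4),'W',np.linalg.norm(k[0]-k[1]).round(4),np.linalg.norm(k[2]-k[3]).round(4),'yaw',np.degrees(np.arctan2(d[1],d[0])).round(2))
    fr[n]=(o,d)
    for x in (96,32,-32,-96): print('  cell',x,(o+d*x/1000).round(4), 'r',np.linalg.norm(o+d*x/1000).round(3))
o,d=fr['full'];nn=np.array([-d[1],d[0]])
for n,u,v,h in (('round',407,131,.095),('square',303,239,.092),('squat',199,357,.079),('tall',78,456,.107)):
    p=P(F,u,v,h)[:2];print(n,p.round(4),'rack xy',((p-o)@d).round(4),((p-o)@nn).round(4))
E
```

```text
full [0.5298 0.1815] L 0.2573 W 0.0614 0.0672 yaw -42.9
  cell 96 [0.6001 0.1162] r 0.611
  cell 32 [0.5533 0.1597] r 0.576
  cell -32 [0.5064 0.2033] r 0.546
  cell -96 [0.4595 0.2469] r 0.522
empty [ 0.4901 -0.1796] L 0.2559 W 0.0653 0.0661 yaw -124.19
  cell 96 [ 0.4362 -0.2591] r 0.507
  cell 32 [ 0.4721 -0.2061] r 0.515
  cell -32 [ 0.5081 -0.1532] r 0.531
  cell -96 [ 0.5441 -0.1002] r 0.553
round [0.5986 0.1166] rack xy 0.0945 -0.0007
square [0.5518 0.1605] rack xy 0.0304 -0.0004
squat [0.5021 0.2064] rack xy -0.0373 -0.0006
tall [0.4568 0.249 ] rack xy -0.0994 -0.0002
```

Sizes and heights check out: bottles sit within 5 mm of cell centres. I'll write a planner helper that works out the row numbers.

```bash
cat >> h.py <<'E'
from scipy.spatial.transform import Rotation as Q
def pose():
    s=read_state();q=s['tcp_rot'];R=Q.from_quat(np.r_[q[1:],q[0]]).as_matrix()
    return np.array(s['ee_pos']),R,s
def plan(xyz,yaw,n,p=None,R=None,ramp=True):
    """rows (tool shifts + turn) from the pose now to xyz, tool y heading yaw deg (mod 180 nearest)"""
    if p is None: p,R,_=pose()
    y0=np.degrees(np.arctan2(R[1,1],R[0,1])); d=(yaw-y0+90)%180-90
    w=np.minimum(np.arange(1,n+1),np.arange(n,0,-1)); w=np.minimum(w,2)/1.0 if ramp else np.ones(n)
    w=w/w.sum(); dp=np.array(xyz)-p; out=[]
    for wi in w:
        t=-np.radians(d)*wi
        out+=[*np.round(R.T@(dp*wi),4),round(t,3)]
        R=R@Q.from_rotvec([0,0,t]).as_matrix()
    print('now',p.round(4),'yaw',round(y0,1),'->',xyz,yaw,'max',np.abs(out).reshape(-1,4).max(0))
    print([float(v) for v in out]); return np.array(xyz,float),R
E
python3 - <<'E'
from h import *
plan([.52,.206,.21],47.1,8)
E
```

```text
now [0.2492 0.5177 0.2475] yaw 64.3 -> [0.52, 0.206, 0.21] 47.1 max [0.0581 0.0222 0.0054 0.043 ]
[-0.0271, -0.0117, 0.0027, 0.021, -0.0547, -0.0222, 0.0054, 0.043, -0.0556, -0.0198, 0.0054, 0.043, -0.0564, -0.0174, 0.0054, 0.043, -0.057, -0.015, 0.0054, 0.043, -0.0576, -0.0125, 0.0054, 0.043, -0.0581, -0.01, 0.0054, 0.043, -0.0292, -0.0038, 0.0027, 0.021]
```

>>> arm_command(targets=[-0.0271, -0.0117, 0.0027, 0.021, -0.0547, -0.0222, 0.0054, 0.043, -0.0556, -0.0198, 0.0054, 0.043, -0.0564, -0.0174, 0.0054, 0.043, -0.057, -0.015, 0.0054, 0.043, -0.0576, -0.0125, 0.0054, 0.043, -0.0581, -0.01, 0.0054, 0.043, -0.0292, -0.0038, 0.0027, 0.021], jaw=1, newtons=40)

```text
time_s: 1.1
ee_pos: [0.5218, 0.2038, 0.2097]
tcp_rot: [-0.0, 0.367, 0.93, -0.0]
force: [0.1, 0.8, -0.4]
gripper_width: 0.0857
grip_force: 0.0
```

```bash
python3 - <<'E'
from h import *
plan([.5986,.1166,.15],47.1,8)
E
```

```text
now [0.5218 0.2038 0.2097] yaw 46.9 -> [0.5986, 0.1166, 0.15] 47.1 max [0.0165 0.0016 0.0085 0.001 ]
[-0.0083, -0.0008, 0.0043, -0.0, -0.0165, -0.0016, 0.0085, -0.001, -0.0165, -0.0016, 0.0085, -0.001, -0.0165, -0.0016, 0.0085, -0.001, -0.0165, -0.0016, 0.0085, -0.001, -0.0165, -0.0016, 0.0085, -0.001, -0.0165, -0.0016, 0.0085, -0.001, -0.0083, -0.0008, 0.0043, -0.0]
```

>>> arm_command(targets=[-0.0083, -0.0008, 0.0043, 0, -0.0165, -0.0016, 0.0085, -0.001, -0.0165, -0.0016, 0.0085, -0.001, -0.0165, -0.0016, 0.0085, -0.001, -0.0165, -0.0016, 0.0085, -0.001, -0.0165, -0.0016, 0.0085, 0, -0.0165, -0.0016, 0.0085, 0, -0.0083, -0.0008, 0.0043, 0])

```text
time_s: 2.1
ee_pos: [0.5981, 0.1186, 0.1501]
tcp_rot: [-0.0, 0.364, 0.931, -0.0]
force: [0.6, 0.9, 0.3]
gripper_width: 0.0856
grip_force: 0.0
```

```bash
python3 - <<'E'
from h import *
import pickle
c=capture('wrist');print(np.round(c['position'],3));pickle.dump(c,open('w0.pkl','wb'))
cv2.imwrite('pics/w0.png',c['pixels']);p,R,s=pose();print(p)
f=lambda x,y,z:proj(c,np.array([.5298,.1815,0])+x*np.r_[np.cos(np.radians(-42.9)),np.sin(np.radians(-42.9)),0]+y*np.r_[-np.sin(np.radians(-42.9)),np.cos(np.radians(-42.9)),0]+[0,0,z]).round(0)
print([f(x,0,h) for x,h in ((.0945,.095),(.03,.092))],[f(x,y,.022) for x in (.13,-.13) for y in (.034,-.034)])
E
```

```text
[0.536 0.175 0.276]
[0.59846348 0.11810687 0.14971961]
[array([276., 245.]), array([276., 148.])] [array([311., 246.]), array([240., 246.]), array([ 328., -109.]), array([ 225., -110.])]
```

View pics/w0.png

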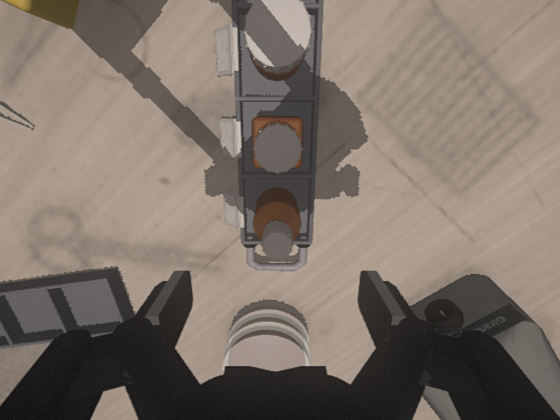

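The wrist view shows the round cap at (278,240) and the square cap at (278,147), within about 2 mm of my projections. Descending to the round cap.

```bash
python3 - <<'E'
from h import *
plan([.5986,.1166,.081],47.1,8)
E
```

```text
now [0.5985 0.1181 0.1497] yaw 47.3 -> [0.5986, 0.1166, 0.081] 47.1 max [0.0002 0.0001 0.0098 0.    ]
[-0.0001, -0.0001, 0.0049, 0.0, -0.0002, -0.0001, 0.0098, 0.0, -0.0002, -0.0001, 0.0098, 0.0, -0.0002, -0.0001, 0.0098, 0.0, -0.0002, -0.0001, 0.0098, 0.0, -0.0002, -0.0001, 0.0098, 0.0, -0.0002, -0.0001, 0.0098, 0.0, -0.0001, -0.0001, 0.0049, 0.0]
```

>>> arm_command(targets=[0, 0, 0.005, 0, 0, 0, 0.01, 0, 0, 0, 0.01, 0, 0, 0, 0.01, 0, 0, 0, 0.01, 0, 0, 0, 0.01, 0, 0, 0, 0.009, 0, 0, 0, 0.005, 0])

```text
time_s: 3.15
ee_pos: [0.5973, 0.1196, 0.0811]
tcp_rot: [-0.0, 0.364, 0.931, -0.0]
force: [0.2, -0.5, 0.0]
gripper_width: 0.0853
grip_force: 0.0
```

>>> arm_command(targets=[0, 0, 0, 0, 0, 0, 0, 0, 0, 0, 0, 0, 0, 0, 0, 0, 0, 0, 0, 0, 0, 0, 0, 0, 0, 0, 0, 0, 0, 0, 0, 0], jaw=0, newtons=40)

```text
time_s: 4.15
ee_pos: [0.5979, 0.1198, 0.0823]
tcp_rot: [0.0, 0.364, 0.931, 0.0]
force: [0.3, 0.2, 4.0]
gripper_width: 0.0196
grip_force: 39.3
```

```bash
python3 - <<'E'
from h import *
p,R=plan([.5986,.118,.2],47.1,8)
plan([.5441,-.1002,.2],-34.2,8,p,R)
E
```

```text
now [0.5979 0.1198 0.0823] yaw 47.3 -> [0.5986, 0.118, 0.2] 47.1 max [0.0003 0.0001 0.0168 0.001 ]
[-0.0001, -0.0001, -0.0084, 0.0, -0.0003, -0.0001, -0.0168, 0.001, -0.0003, -0.0001, -0.0168, 0.001, -0.0003, -0.0001, -0.0168, 0.001, -0.0003, -0.0001, -0.0168, 0.001, -0.0003, -0.0001, -0.0168, 0.001, -0.0003, -0.0001, -0.0168, 0.001, -0.0001, -0.0001, -0.0084, 0.0]
now [0.5986 0.118  0.2   ] yaw 47.1 -> [0.5441, -0.1002, 0.2] -34.2 max [0.0321 0.0264 0.     0.203 ]
[-0.0078, -0.0141, -0.0, 0.101, -0.0183, -0.0264, -0.0, 0.203, -0.0232, -0.0222, -0.0, 0.203, -0.0272, -0.0171, -0.0, 0.203, -0.0301, -0.0112, -0.0, 0.203, -0.0317, -0.0049, -0.0, 0.203, -0.0321, 0.0015, -0.0, 0.203, -0.0156, 0.004, -0.0, 0.101]
```

>>> arm_command(targets=[0, 0, -0.006, 0, 0, 0, -0.014, 0, 0, 0, -0.018, 0, 0, 0, -0.02, 0, 0, 0, -0.02, 0, 0, 0, -0.018, 0, 0, 0, -0.014, 0, 0, 0, -0.008, 0])

```text
time_s: 5.15
ee_pos: [0.5977, 0.1197, 0.201]
tcp_rot: [0.0, 0.364, 0.931, 0.0]
force: [-0.4, -0.0, -1.1]
gripper_width: 0.0195
grip_force: 38.9
```

```bash
python3 - <<'E'
from h import *
p,R,s=pose();print(s['gripper_width'],s['grip_force'],s['force'])
p,R=plan([.5441,-.1002,.2],-34.2,8,ramp=False)
E
```

```text
0.01948740736974007 38.917884728621175 [-0.35448227 -0.0147728  -1.10304679]
now [0.5977 0.1197 0.201 ] yaw 47.3 -> [0.5441, -0.1002, 0.2] -34.2 max [2.83e-02 2.47e-02 1.00e-04 1.78e-01]
[-0.0137, -0.0247, 0.0001, 0.178, -0.0179, -0.0219, 0.0001, 0.178, -0.0215, -0.0184, 0.0001, 0.178, -0.0244, -0.0143, 0.0001, 0.178, -0.0265, -0.0098, 0.0001, 0.178, -0.0278, -0.0049, 0.0001, 0.178, -0.0283, 0.0001, 0.0001, 0.178, -0.0278, 0.0051, 0.0001, 0.178]
```

>>> arm_command(targets=[-0.0137, -0.0247, 0, 0.178, -0.0179, -0.0219, 0, 0.178, -0.0215, -0.0184, 0, 0.178, -0.0244, -0.0143, 0, 0.178, -0.0265, -0.0098, 0, 0.178, -0.0278, -0.0049, 0, 0.178, -0.0283, 0, 0, 0.178, -0.0278, 0.0051, 0, 0.178])

```text
time_s: 6.15
ee_pos: [0.5434, -0.1009, 0.1996]
tcp_rot: [-0.0, 0.885, 0.465, -0.0]
force: [0.1, 1.0, -1.1]
gripper_width: 0.0195
grip_force: 39.0
```

```bash
python3 - <<'E'
from h import *
c=capture('wrist')
cv2.imwrite('pics/w1.png',c['pixels'])
p,R=plan([.5441,-.1002,.115],-34.2,8)
o=np.array([.4901,-.1796,.022]);a=np.radians(-124.19);d=np.r_[np.cos(a),np.sin(a),0];n=np.r_[-d[1],d[0],0]
print([proj(c,o+d*x+n*y).round(0) for x in (-.13,.13,-.064,0) for y in (.034,-.034)])
E
```

```text
now [ 0.5427 -0.1043  0.1996] yaw -34.9 -> [0.5441, -0.1002, 0.115] -34.2 max [0.0006 0.0002 0.0121 0.002 ]
[0.0003, -0.0001, 0.006, -0.001, 0.0006, -0.0002, 0.0121, -0.002, 0.0006, -0.0002, 0.0121, -0.002, 0.0006, -0.0002, 0.0121, -0.002, 0.0006, -0.0002, 0.0121, -0.002, 0.0006, -0.0002, 0.0121, -0.002, 0.0006, -0.0002, 0.0121, -0.002, 0.0003, -0.0001, 0.006, -0.001]
[array([308., 161.]), array([242., 161.]), array([303., 358.]), array([251., 358.]), array([306., 220.]), array([245., 221.]), array([305., 271.]), array([247., 272.])]
```

View pics/w1.png

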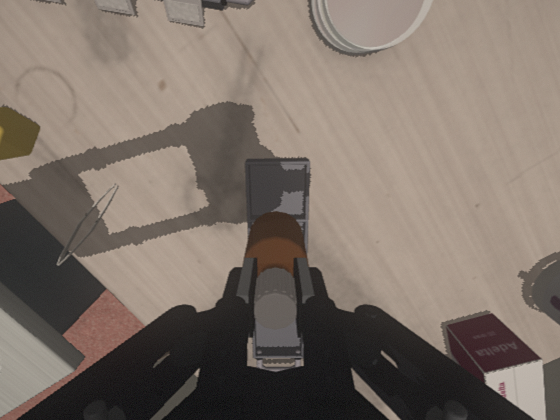

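The rack's far end is at (246–310, 159), within 2 px of my projection (242–308, 161). The bottle hangs upright in the grip. Lowering it.

>>> arm_command(targets=[0.002, 0, 0.006, -0.006, 0.003, -0.001, 0.02, -0.006, 0.002, 0, 0.024, 0, 0, 0, 0.022, 0, 0, 0, 0.018, 0, 0, 0, 0.012, 0, 0, 0, 0.008, 0, 0, 0, 0.004, 0])

```text
time_s: 7.2
ee_pos: [0.5472, -0.0934, 0.0856]
tcp_rot: [-0.0, 0.881, 0.473, 0.0]
force: [-0.2, -0.6, -0.2]
gripper_width: 0.0199
grip_force: 39.1
```

>>> arm_command(targets=[0, 0, 0.0005, 0, 0, 0, 0.0005, 0, 0, 0, 0, 0, 0, 0, 0, 0, 0, 0, 0, 0, 0, 0, 0, 0, 0, 0, 0, 0, 0, 0, 0, 0])

```text
time_s: 8.2
ee_pos: [0.5471, -0.0937, 0.0849]
tcp_rot: [-0.0, 0.881, 0.473, 0.0]
force: [-1.1, -1.4, -0.4]
gripper_width: 0.0201
grip_force: 39.1
```

>>> arm_command(targets=[-0.0015, 0, 0, 0, -0.0015, 0, 0, 0, -0.001, 0, 0, 0, 0, 0, 0.0007, 0, 0, 0, 0.0007, 0, 0, 0, 0.0007, 0, 0, 0, 0.0005, 0, 0, 0, 0, 0])

```text
time_s: 9.2
ee_pos: [0.5449, -0.097, 0.0824]
tcp_rot: [-0.0, 0.881, 0.473, 0.0]
force: [0.2, 0.2, -0.1]
gripper_width: 0.0197
grip_force: 39.1
```

>>> arm_command(targets=[0, 0, 0, 0, 0, 0, 0, 0, 0, 0, 0, 0, 0, 0, 0, 0, 0, 0, 0, 0, 0, 0, -0.01, 0, 0, 0, -0.025, 0, 0, 0, -0.035, 0], jaw=1)

```text
time_s: 10.2
ee_pos: [0.5444, -0.0969, 0.1529]
tcp_rot: [-0.001, 0.881, 0.473, -0.001]
force: [0.7, -0.3, -0.1]
gripper_width: 0.0852
grip_force: 0.0
```

```bash
python3 - <<'E'
from h import *
p,R=plan([.5518,.1605,.18],47.1,8,ramp=False)
plan([.5518,.1605,.078],47.1,8,p,R)
E
```

```text
now [ 0.5444 -0.0969  0.1529] yaw -33.6 -> [0.5518, 0.1605, 0.18] 47.1 max [0.0322 0.0201 0.0034 0.176 ]
[0.0273, -0.017, -0.0034, -0.176, 0.0299, -0.012, -0.0034, -0.176, 0.0315, -0.0066, -0.0034, -0.176, 0.0322, -0.0009, -0.0034, -0.176, 0.0318, 0.0047, -0.0034, -0.176, 0.0305, 0.0102, -0.0034, -0.176, 0.0283, 0.0154, -0.0034, -0.176, 0.0251, 0.0201, -0.0034, -0.176]
now [0.5518 0.1605 0.18  ] yaw 47.1 -> [0.5518, 0.1605, 0.078] 47.1 max [0.     0.     0.0146 0.    ]
[-0.0, 0.0, 0.0073, 0.0, -0.0, 0.0, 0.0146, 0.0, -0.0, 0.0, 0.0146, 0.0, -0.0, 0.0, 0.0146, 0.0, -0.0, 0.0, 0.0146, 0.0, -0.0, 0.0, 0.0146, 0.0, -0.0, 0.0, 0.0146, 0.0, -0.0, 0.0, 0.0073, 0.0]
```

>>> arm_command(targets=[0.0273, -0.017, -0.0034, -0.176, 0.0299, -0.012, -0.0034, -0.176, 0.0315, -0.0066, -0.0034, -0.176, 0.0322, -0.0009, -0.0034, -0.176, 0.0318, 0.0047, -0.0034, -0.176, 0.0305, 0.0102, -0.0034, -0.176, 0.0283, 0.0154, -0.0034, -0.176, 0.0251, 0.0201, -0.0034, -0.176])

```text
time_s: 11.2
ee_pos: [0.5524, 0.1614, 0.1805]
tcp_rot: [0.0, 0.363, 0.932, 0.0]
force: [-0.2, 0.5, -0.3]
gripper_width: 0.0853
grip_force: 0.0
```

```bash
python3 - <<'E'
from h import *
c=capture('wrist');d=capture('top')
cv2.imwrite('pics/a1.png',np.hstack([c['pixels'][0:320,140:420],d['pixels'][60:380,130:440]]))
print(proj(c,[.5518,.1605,.092]),proj(c,[.5021,.2064,.079]))
plan([.5518,.1605,.078],47.1,8)
E
```

```text
[274.85584601 225.00291393] [274.99047526 134.6505393 ]
now [0.5526 0.1632 0.1807] yaw 47.3 -> [0.5518, 0.1605, 0.078] 47.1 max [0.0002 0.0004 0.0147 0.001 ]
[-0.0001, -0.0002, 0.0073, 0.0, -0.0002, -0.0004, 0.0147, 0.001, -0.0002, -0.0004, 0.0147, 0.001, -0.0002, -0.0004, 0.0147, 0.001, -0.0002, -0.0004, 0.0147, 0.001, -0.0002, -0.0004, 0.0147, 0.001, -0.0002, -0.0004, 0.0147, 0.001, -0.0001, -0.0002, 0.0073, 0.0]
```

View pics/a1.png

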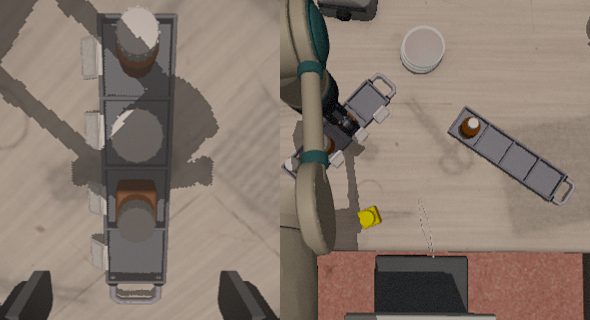

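The round bottle stands upright in the far cell. The square cap is at (277,221) against a projected (275,225), so I'll descend.

>>> arm_command(targets=[0, 0, 0.007, 0, -0.001, -0.001, 0.015, 0, 0, 0, 0.018, 0, 0, 0, 0.018, 0, 0, 0, 0.018, 0, 0, 0, 0.014, 0, 0, 0, 0.009, 0, 0, 0, 0.004, 0])

```text
time_s: 12.3
ee_pos: [0.5522, 0.1586, 0.0759]
tcp_rot: [-0.0, 0.366, 0.931, -0.0]
force: [-0.3, -0.2, -0.2]
gripper_width: 0.0853
grip_force: 0.0
```

>>> arm_command(targets=[0, 0, 0, 0, 0, 0, 0, 0, 0, 0, 0, 0, 0, 0, 0, 0, 0, 0, 0, 0, 0, 0, 0, 0, 0, 0, 0, 0, 0, 0, 0, 0], jaw=0)

```text
time_s: 13.3
ee_pos: [0.5528, 0.1591, 0.0772]
tcp_rot: [0.001, 0.366, 0.931, 0.0]
force: [-0.5, 0.4, 5.0]
gripper_width: 0.0289
grip_force: 40.1
```

>>> arm_command(targets=[0, 0, -0.006, 0, 0, 0, -0.014, 0, 0, 0, -0.018, 0, 0, 0, -0.02, 0, 0, 0, -0.02, 0, 0, 0, -0.018, 0, 0, 0, -0.014, 0, 0, 0, -0.008, 0])

```text
time_s: 14.3
ee_pos: [0.5525, 0.1589, 0.1956]
tcp_rot: [0.0, 0.366, 0.931, 0.0]
force: [0.1, -0.3, -1.0]
gripper_width: 0.0288
grip_force: 40.1
```

```bash
python3 - <<'E'
from h import *
p,R=plan([.5081,-.1532,.2],-34.2,8,ramp=False)
E
```

```text
now [0.5525 0.1589 0.1956] yaw 47.1 -> [0.5081, -0.1532, 0.2] -34.2 max [0.0393 0.0324 0.0006 0.177 ]
[-0.0225, -0.0324, -0.0006, 0.177, -0.0279, -0.0279, -0.0006, 0.177, -0.0323, -0.0225, -0.0006, 0.177, -0.0358, -0.0165, -0.0006, 0.177, -0.0381, -0.0099, -0.0006, 0.177, -0.0393, -0.003, -0.0006, 0.177, -0.0392, 0.004, -0.0006, 0.177, -0.0379, 0.0108, -0.0006, 0.177]
```

>>> arm_command(targets=[-0.0225, -0.0324, -0.0006, 0.177, -0.0279, -0.0279, -0.0006, 0.177, -0.0323, -0.0225, -0.0006, 0.177, -0.0358, -0.0165, -0.0006, 0.177, -0.0381, -0.0099, -0.0006, 0.177, -0.0393, -0.003, -0.0006, 0.177, -0.0392, 0.004, -0.0006, 0.177, -0.0379, 0.0108, -0.0006, 0.177])

```text
time_s: 15.3
ee_pos: [0.5078, -0.1544, 0.1991]
tcp_rot: [-0.0, 0.884, 0.467, -0.0]
force: [0.4, 0.5, -1.1]
gripper_width: 0.0292
grip_force: 40.2
```

>>> arm_command(targets=[0, 0, 0.005, 0, 0, 0, 0.01, 0, 0, 0, 0.012, 0, 0, 0, 0.012, 0, 0, 0, 0.012, 0, 0, 0, 0.008, 0, 0, 0, 0.003, 0, 0, 0, 0, 0])

```text
time_s: 16.3
ee_pos: [0.5084, -0.1533, 0.1372]
tcp_rot: [-0.0, 0.883, 0.469, 0.0]
force: [-0.2, 0.7, -0.9]
gripper_width: 0.0289
grip_force: 40.3
```

```bash
python3 - <<'E'
from h import *
p,R=plan([.5081,-.1532,.077],-34.2,8)
E
```

```text
now [ 0.5084 -0.1533  0.1372] yaw -34.0 -> [0.5081, -0.1532, 0.077] -34.2 max [0.     0.     0.0086 0.    ]
[-0.0, -0.0, 0.0043, 0.0, -0.0, -0.0, 0.0086, 0.0, -0.0, -0.0, 0.0086, 0.0, -0.0, -0.0, 0.0086, 0.0, -0.0, -0.0, 0.0086, 0.0, -0.0, -0.0, 0.0086, 0.0, -0.0, -0.0, 0.0086, 0.0, -0.0, -0.0, 0.0043, 0.0]
```

>>> arm_command(targets=[0, 0, 0.008, 0, 0, 0, 0.012, 0, 0, 0, 0.012, 0, 0, 0, 0.011, 0, 0, 0, 0.008, 0, 0, 0, 0.005, 0, 0, 0, 0.002, 0, 0, 0, 0.001, 0])

```text
time_s: 17.3
ee_pos: [0.5085, -0.1534, 0.0784]
tcp_rot: [0.0, 0.883, 0.469, 0.0]
force: [-1.2, -0.3, -0.7]
gripper_width: 0.0292
grip_force: 40.3
```

>>> arm_command(targets=[0, 0, 0.0005, 0, 0, 0, 0.0005, 0, 0, 0, 0, 0, 0, 0, 0, 0, 0, 0, 0, 0, 0, 0, 0, 0, 0, 0, 0, 0, 0, 0, 0, 0])

```text
time_s: 18.3
ee_pos: [0.5083, -0.1533, 0.0773]
tcp_rot: [0.0, 0.883, 0.469, 0.0]
force: [-0.8, 0.2, -1.2]
gripper_width: 0.0289
grip_force: 40.3
```

>>> arm_command(targets=[0, 0, 0.0005, 0, 0, 0, 0.0005, 0, 0, 0, 0.0005, 0, 0, 0, 0, 0, 0, 0, 0, 0, 0, 0, 0, 0, 0, 0, 0, 0, 0, 0, 0, 0])

```text
time_s: 19.3
ee_pos: [0.5086, -0.1534, 0.0771]
tcp_rot: [0.0, 0.883, 0.469, 0.0]
force: [-1.4, 1.5, 9.2]
gripper_width: 0.0287
grip_force: 40.6
```

>>> arm_command(targets=[0, 0, 0, 0, 0, 0, 0, 0, 0, 0, 0, 0, 0, 0, 0, 0, 0, 0, 0, 0, 0, 0, -0.01, 0, 0, 0, -0.025, 0, 0, 0, -0.035, 0], jaw=1)

```text
time_s: 20.3
ee_pos: [0.5078, -0.1531, 0.1464]
tcp_rot: [-0.001, 0.883, 0.469, -0.0]
force: [0.1, 0.0, -0.5]
gripper_width: 0.0853
grip_force: 0.0
```

```bash
python3 - <<'E'
from h import *
p,R=plan([.5021,.2064,.18],47.1,8,ramp=False)
E
```

```text
now [ 0.5078 -0.1531  0.1464] yaw -34.0 -> [0.5021, 0.2064, 0.18] 47.1 max [0.0448 0.0264 0.0042 0.177 ]
[0.0368, -0.0257, -0.0042, -0.177, 0.0408, -0.0189, -0.0042, -0.177, 0.0435, -0.0114, -0.0042, -0.177, 0.0448, -0.0035, -0.0042, -0.177, 0.0447, 0.0044, -0.0042, -0.177, 0.0433, 0.0122, -0.0042, -0.177, 0.0404, 0.0196, -0.0042, -0.177, 0.0363, 0.0264, -0.0042, -0.177]
```

>>> arm_command(targets=[0.0368, -0.0257, -0.0042, -0.177, 0.0408, -0.0189, -0.0042, -0.177, 0.0435, -0.0114, -0.0042, -0.177, 0.0448, -0.0035, -0.0042, -0.177, 0.0447, 0.0044, -0.0042, -0.177, 0.0433, 0.0122, -0.0042, -0.177, 0.0404, 0.0196, -0.0042, -0.177, 0.0363, 0.0264, -0.0042, -0.177])

```text
time_s: 21.3
ee_pos: [0.5025, 0.2076, 0.1804]
tcp_rot: [0.001, 0.363, 0.932, 0.0]
force: [0.1, -0.4, -0.2]
gripper_width: 0.0851
grip_force: 0.0
```

>>> arm_command(targets=[0, 0, 0.005, 0, 0, 0, 0.008, 0, 0, 0, 0.008, 0, 0, 0, 0.006, 0, 0, 0, 0.003, 0, 0, 0, 0, 0, 0, 0, 0, 0, 0, 0, 0, 0])

```text
time_s: 22.3
ee_pos: [0.5027, 0.2062, 0.1497]
tcp_rot: [0.0, 0.366, 0.931, 0.0]
force: [0.1, 0.2, -0.2]
gripper_width: 0.0857
grip_force: 0.0
```

```bash
python3 - <<'E'
from h import *
c=capture('wrist');d=capture('top')
cv2.imwrite('pics/a2.png',np.hstack([c['pixels'][0:320,140:420],d['pixels'][60:380,130:440]]))
print(proj(c,[.5021,.2064,.079]),proj(c,[.4568,.249,.107]))
plan([.5021,.2064,.064],47.1,8)
E
```

```text
[276.00344264 232.96077361] [276.878941   150.87463109]
now [0.5026 0.2062 0.1496] yaw 47.1 -> [0.5021, 0.2064, 0.064] 47.1 max [0.0001 0.     0.0122 0.    ]
[0.0, -0.0, 0.0061, 0.0, 0.0001, -0.0, 0.0122, 0.0, 0.0001, -0.0, 0.0122, 0.0, 0.0001, -0.0, 0.0122, 0.0, 0.0001, -0.0, 0.0122, 0.0, 0.0001, -0.0, 0.0122, 0.0, 0.0001, -0.0, 0.0122, 0.0, 0.0, -0.0, 0.0061, 0.0]
```

View pics/a2.png

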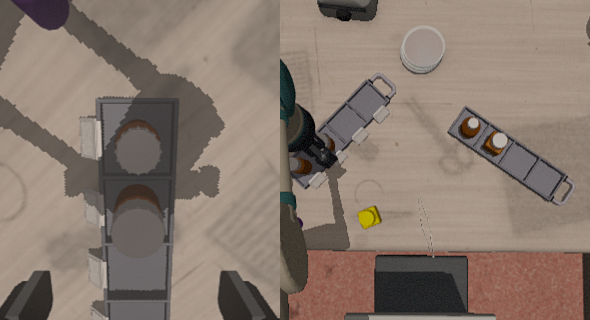

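Two bottles are placed upright. The squat cap is at (278,230) and the tall cap at (278,151), both matching their projections. Continuing.

>>> arm_command(targets=[0, 0, 0.006, 0, 0, 0, 0.012, 0, 0, 0, 0.015, 0, 0, 0, 0.015, 0, 0, 0, 0.015, 0, 0, 0, 0.012, 0, 0, 0, 0.008, 0, 0, 0, 0.003, 0])

```text
time_s: 23.4
ee_pos: [0.5024, 0.2061, 0.0629]
tcp_rot: [-0.0, 0.366, 0.931, -0.0]
force: [0.4, 0.7, 0.4]
gripper_width: 0.0855
grip_force: 0.0
```

>>> arm_command(targets=[0, 0, 0, 0, 0, 0, 0, 0, 0, 0, 0, 0, 0, 0, 0, 0, 0, 0, 0, 0, 0, 0, 0, 0, 0, 0, 0, 0, 0, 0, 0, 0], jaw=0)

```text
time_s: 24.4
ee_pos: [0.503, 0.2062, 0.0641]
tcp_rot: [0.001, 0.366, 0.931, 0.0]
force: [0.1, -0.5, 6.2]
gripper_width: 0.0394
grip_force: 40.1
```

>>> arm_command(targets=[0, 0, -0.006, 0, 0, 0, -0.014, 0, 0, 0, -0.02, 0, 0, 0, -0.024, 0, 0, 0, -0.024, 0, 0, 0, -0.022, 0, 0, 0, -0.014, 0, 0, 0, -0.008, 0])

```text
time_s: 25.4
ee_pos: [0.5026, 0.2062, 0.1963]
tcp_rot: [0.0, 0.366, 0.931, 0.0]
force: [-0.4, 0.4, -1.3]
gripper_width: 0.0389
grip_force: 40.4
```

```bash
python3 - <<'E'
from h import *
p,R=plan([.4721,-.2061,.195],-34.2,8,ramp=False)
E
```

```text
now [0.5026 0.2062 0.1963] yaw 47.1 -> [0.4721, -0.2061, 0.195] -34.2 max [5.17e-02 4.03e-02 1.00e-04 1.77e-01]
[-0.0323, -0.0403, 0.0001, 0.177, -0.0389, -0.034, 0.0001, 0.177, -0.0443, -0.0266, 0.0001, 0.177, -0.0483, -0.0184, 0.0001, 0.177, -0.0508, -0.0096, 0.0001, 0.177, -0.0517, -0.0005, 0.0001, 0.177, -0.0509, 0.0087, 0.0001, 0.177, -0.0486, 0.0175, 0.0001, 0.177]
```

>>> arm_command(targets=[-0.0323, -0.0403, 0, 0.177, -0.0389, -0.034, 0, 0.177, -0.0443, -0.0266, 0, 0.177, -0.0483, -0.0184, 0, 0.177, -0.0508, -0.0096, 0, 0.177, -0.0517, -0.0005, 0, 0.177, -0.0509, 0.0087, 0, 0.177, -0.0486, 0.0175, 0, 0.177])

```text
time_s: 26.4
ee_pos: [0.4719, -0.2076, 0.1949]
tcp_rot: [-0.001, 0.884, 0.467, -0.0]
force: [0.5, 0.3, -1.3]
gripper_width: 0.0387
grip_force: 40.5
```

>>> arm_command(targets=[0, 0, 0.005, 0, 0, 0, 0.012, 0, 0, 0, 0.016, 0, 0, 0, 0.016, 0, 0, 0, 0.014, 0, 0, 0, 0.008, 0, 0, 0, 0.003, 0, 0, 0, 0, 0])

```text
time_s: 27.4
ee_pos: [0.4728, -0.2061, 0.1214]
tcp_rot: [0.0, 0.883, 0.469, 0.0]
force: [-0.4, 0.2, -1.5]
gripper_width: 0.0386
grip_force: 40.6
```

```bash
python3 - <<'E'
from h import *
p,R=plan([.4721,-.2061,.064],-34.2,8)
E
```

```text
now [ 0.4728 -0.2061  0.1214] yaw -34.0 -> [0.4721, -0.2061, 0.064] -34.2 max [0.0001 0.0001 0.0082 0.    ]
[-0.0, -0.0, 0.0041, 0.0, -0.0001, -0.0001, 0.0082, 0.0, -0.0001, -0.0001, 0.0082, 0.0, -0.0001, -0.0001, 0.0082, 0.0, -0.0001, -0.0001, 0.0082, 0.0, -0.0001, -0.0001, 0.0082, 0.0, -0.0001, -0.0001, 0.0082, 0.0, -0.0, -0.0, 0.0041, 0.0]
```

Down 56.5 mm to near the floor, then slowly onto it.

>>> arm_command(targets=[0, 0, 0.008, 0, 0, 0, 0.012, 0, 0, 0, 0.012, 0, 0, 0, 0.01, 0, 0, 0, 0.008, 0, 0, 0, 0.004, 0, 0, 0, 0.0015, 0, 0, 0, 0.001, 0])

```text
time_s: 28.4
ee_pos: [0.4728, -0.2063, 0.065]
tcp_rot: [0.0, 0.883, 0.469, 0.0]
force: [-0.3, -0.3, -0.9]
gripper_width: 0.0391
grip_force: 40.6
```

>>> arm_command(targets=[0, 0, 0.0005, 0, 0, 0, 0.0005, 0, 0, 0, 0.0005, 0, 0, 0, 0, 0, 0, 0, 0, 0, 0, 0, 0, 0, 0, 0, 0, 0, 0, 0, 0, 0])

```text
time_s: 29.4
ee_pos: [0.4728, -0.2063, 0.0641]
tcp_rot: [0.0, 0.883, 0.469, 0.0]
force: [-0.7, -0.3, 5.9]
gripper_width: 0.0389
grip_force: 40.9
```

Touchdown (+6 N). Releasing.

>>> arm_command(targets=[0, 0, 0, 0, 0, 0, 0, 0, 0, 0, 0, 0, 0, 0, 0, 0, 0, 0, 0, 0, 0, 0, -0.015, 0, 0, 0, -0.035, 0, 0, 0, -0.045, 0], jaw=1)

```text
time_s: 30.4
ee_pos: [0.4721, -0.2059, 0.1596]
tcp_rot: [-0.001, 0.883, 0.469, -0.0]
force: [0.6, -0.2, 0.1]
gripper_width: 0.0855
grip_force: 0.0
```

```bash
python3 - <<'E'
from h import *
p,R=plan([.4568,.249,.18],47.1,8,ramp=False)
E
```

```text
now [ 0.4721 -0.2059  0.1596] yaw -34.0 -> [0.4568, 0.249, 0.18] 47.1 max [0.0567 0.0334 0.0025 0.177 ]
[0.046, -0.0334, -0.0025, -0.177, 0.0512, -0.0248, -0.0025, -0.177, 0.0548, -0.0154, -0.0025, -0.177, 0.0566, -0.0055, -0.0025, -0.177, 0.0567, 0.0046, -0.0025, -0.177, 0.055, 0.0145, -0.0025, -0.177, 0.0516, 0.0239, -0.0025, -0.177, 0.0466, 0.0327, -0.0025, -0.177]
```

>>> arm_command(targets=[0.046, -0.0334, -0.0025, -0.177, 0.0512, -0.0248, -0.0025, -0.177, 0.0548, -0.0154, -0.0025, -0.177, 0.0566, -0.0055, -0.0025, -0.177, 0.0567, 0.0046, -0.0025, -0.177, 0.055, 0.0145, -0.0025, -0.177, 0.0516, 0.0239, -0.0025, -0.177, 0.0466, 0.0327, -0.0025, -0.177])

```text
time_s: 31.4
ee_pos: [0.4572, 0.2506, 0.1798]
tcp_rot: [0.001, 0.363, 0.932, 0.001]
force: [2.1, 0.1, 0.2]
gripper_width: 0.0854
grip_force: 0.0
```

>>> arm_command(targets=[0, 0, 0.004, 0, 0, 0, 0.006, 0, 0, 0, 0, 0, 0, 0, 0, 0, 0, 0, 0, 0, 0, 0, 0, 0, 0, 0, 0, 0, 0, 0, 0, 0])

```text
time_s: 32.4
ee_pos: [0.4573, 0.2487, 0.1684]
tcp_rot: [0.0, 0.366, 0.931, 0.0]
force: [0.2, -0.5, -0.3]
gripper_width: 0.0855
grip_force: 0.0
```

```bash
python3 - <<'E'
from h import *
c=capture('wrist');d=capture('top')
cv2.imwrite('pics/a3.png',np.hstack([c['pixels'][0:320,140:420],d['pixels'][60:380,130:440]]))
print(proj(c,[.4568,.249,.107]))
plan([.4568,.249,.093],47.1,8)
E
```

```text
[276.34293868 238.21797035]
now [0.4573 0.2487 0.1684] yaw 47.1 -> [0.4568, 0.249, 0.093] 47.1 max [0.0001 0.     0.0108 0.    ]
[0.0, -0.0, 0.0054, 0.0, 0.0001, -0.0, 0.0108, 0.0, 0.0001, -0.0, 0.0108, 0.0, 0.0001, -0.0, 0.0108, 0.0, 0.0001, -0.0, 0.0108, 0.0, 0.0001, -0.0, 0.0108, 0.0, 0.0001, -0.0, 0.0108, 0.0, 0.0, -0.0, 0.0054, 0.0]
```

View pics/a3.png

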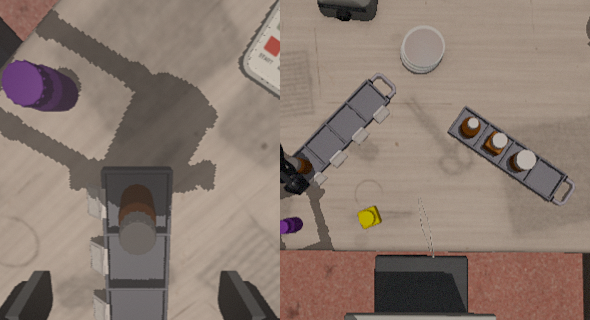

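Three are placed. The tall cap is at (277,234) against a projected (276,238), so I'll pick it.

>>> arm_command(targets=[0, 0, 0.005, 0, 0, 0, 0.011, 0, 0, 0, 0.013, 0, 0, 0, 0.013, 0, 0, 0, 0.013, 0, 0, 0, 0.011, 0, 0, 0, 0.006, 0, 0, 0, 0.003, 0])

```text
time_s: 33.5
ee_pos: [0.4573, 0.2487, 0.0931]
tcp_rot: [-0.0, 0.366, 0.931, -0.0]
force: [0.1, 0.2, -0.0]
gripper_width: 0.0854
grip_force: 0.0
```

>>> arm_command(targets=[0, 0, 0, 0, 0, 0, 0, 0, 0, 0, 0, 0, 0, 0, 0, 0, 0, 0, 0, 0, 0, 0, 0, 0, 0, 0, 0, 0, 0, 0, 0, 0], jaw=0)

```text
time_s: 34.5
ee_pos: [0.4577, 0.2489, 0.0938]
tcp_rot: [0.0, 0.366, 0.931, 0.0]
force: [0.4, -0.3, 5.9]
gripper_width: 0.0244
grip_force: 39.5
```

>>> arm_command(targets=[0, 0, -0.006, 0, 0, 0, -0.014, 0, 0, 0, -0.02, 0, 0, 0, -0.024, 0, 0, 0, -0.024, 0, 0, 0, -0.022, 0, 0, 0, -0.014, 0, 0, 0, -0.008, 0])

```text
time_s: 35.5
ee_pos: [0.4573, 0.2486, 0.2263]
tcp_rot: [0.0, 0.366, 0.931, 0.0]
force: [0.3, 0.4, -0.4]
gripper_width: 0.0245
grip_force: 39.2
```

```bash
python3 - <<'E'
from h import *
p,R=plan([.4465,.0,.225],10,8)
plan([.4362,-.2591,.225],-34.2,8,p,R)
E
```

```text
now [0.4573 0.2486 0.2263] yaw 47.1 -> [0.4465, 0.0, 0.225] 10 max [0.0333 0.026  0.0002 0.092 ]
[-0.0115, -0.0135, 0.0001, 0.046, -0.0243, -0.026, 0.0002, 0.092, -0.0266, -0.0236, 0.0002, 0.092, -0.0286, -0.0211, 0.0002, 0.092, -0.0305, -0.0183, 0.0002, 0.092, -0.032, -0.0154, 0.0002, 0.092, -0.0333, -0.0124, 0.0002, 0.092, -0.0172, -0.0046, 0.0001, 0.046]
now [0.4465 0.     0.225 ] yaw 10.0 -> [0.4362, -0.2591, 0.225] -34.2 max [0.037  0.0141 0.     0.11  ]
[-0.0181, -0.0039, -0.0, 0.055, -0.0366, -0.0059, -0.0, 0.11, -0.037, -0.0018, -0.0, 0.11, -0.037, 0.0023, -0.0, 0.11, -0.0365, 0.0063, -0.0, 0.11, -0.0356, 0.0103, -0.0, 0.11, -0.0342, 0.0141, -0.0, 0.11, -0.0162, 0.0089, -0.0, 0.055]
```

>>> arm_command(targets=[-0.0115, -0.0135, 0, 0.046, -0.0243, -0.026, 0, 0.092, -0.0266, -0.0236, 0, 0.092, -0.0286, -0.0211, 0, 0.092, -0.0305, -0.0183, 0, 0.092, -0.032, -0.0154, 0, 0.092, -0.0333, -0.0124, 0, 0.092, -0.0172, -0.0046, 0, 0.046])

```text
time_s: 36.5
ee_pos: [0.4455, -0.0024, 0.2244]
tcp_rot: [-0.001, 0.644, 0.765, -0.001]
force: [-0.4, 0.9, -0.1]
gripper_width: 0.0245
grip_force: 39.3
```

>>> arm_command(targets=[-0.0181, -0.0039, 0, 0.055, -0.0366, -0.0059, 0, 0.11, -0.037, -0.0018, 0, 0.11, -0.037, 0.0023, 0, 0.11, -0.0365, 0.0063, 0, 0.11, -0.0356, 0.0103, 0, 0.11, -0.0342, 0.0141, 0, 0.11, -0.0162, 0.0089, 0, 0.055])

```text
time_s: 37.5
ee_pos: [0.4363, -0.2608, 0.2244]
tcp_rot: [-0.001, 0.884, 0.468, -0.001]
force: [-0.3, 0.4, -0.8]
gripper_width: 0.0251
grip_force: 39.3
```

>>> arm_command(targets=[0, 0, 0.005, 0, 0, 0, 0.012, 0, 0, 0, 0.016, 0, 0, 0, 0.016, 0, 0, 0, 0.014, 0, 0, 0, 0.008, 0, 0, 0, 0.003, 0, 0, 0, 0, 0])

```text
time_s: 38.5
ee_pos: [0.4379, -0.2591, 0.1515]
tcp_rot: [0.0, 0.883, 0.47, 0.0]
force: [0.4, -0.3, -1.1]
gripper_width: 0.0246
grip_force: 39.3
```

```bash
python3 - <<'E'
from h import *
p,R=plan([.4362,-.2591,.0935],-34.2,8)
E
```

```text
now [ 0.4379 -0.2591  0.1515] yaw -33.9 -> [0.4362, -0.2591, 0.0935] -34.2 max [0.0001 0.0002 0.0083 0.001 ]
[-0.0001, -0.0001, 0.0041, 0.0, -0.0001, -0.0002, 0.0083, 0.001, -0.0001, -0.0002, 0.0083, 0.001, -0.0001, -0.0002, 0.0083, 0.001, -0.0001, -0.0002, 0.0083, 0.001, -0.0001, -0.0002, 0.0083, 0.001, -0.0001, -0.0002, 0.0083, 0.001, -0.0001, -0.0001, 0.0041, 0.0]
```

>>> arm_command(targets=[0, 0, 0.008, 0, -0.001, -0.001, 0.012, 0, 0, 0, 0.012, 0, 0, 0, 0.01, 0, 0, 0, 0.008, 0, 0, 0, 0.004, 0, 0, 0, 0.0015, 0, 0, 0, 0.001, 0])

```text
time_s: 39.5
ee_pos: [0.4365, -0.2595, 0.095]
tcp_rot: [0.0, 0.883, 0.47, 0.0]
force: [-0.2, -0.2, -0.1]
gripper_width: 0.0244
grip_force: 39.3
```

>>> arm_command(targets=[0, 0, 0.0005, 0, 0, 0, 0.0005, 0, 0, 0, 0.0005, 0, 0, 0, 0, 0, 0, 0, 0, 0, 0, 0, 0, 0, 0, 0, 0, 0, 0, 0, 0, 0])

```text
time_s: 40.5
ee_pos: [0.4366, -0.2596, 0.0938]
tcp_rot: [0.0, 0.883, 0.47, 0.0]
force: [-1.0, 1.1, 5.4]
gripper_width: 0.0246
grip_force: 39.7
```

Touchdown. Releasing, then rising clear and checking.

>>> arm_command(targets=[0, 0, 0, 0, 0, 0, 0, 0, 0, 0, 0, 0, 0, 0, 0, 0, 0, 0, 0, 0, 0, 0, -0.015, 0, 0, 0, -0.035, 0, 0, 0, -0.045, 0], jaw=1)

```text
time_s: 41.5
ee_pos: [0.436, -0.2591, 0.1896]
tcp_rot: [-0.001, 0.883, 0.47, -0.0]
force: [0.4, -1.1, -0.0]
gripper_width: 0.0854
grip_force: 0.0
```

>>> arm_command(targets=[0, 0, -0.03, 0, 0.03, 0, -0.02, 0, 0.05, 0, 0, 0, 0.05, 0, 0, 0, 0.05, 0, 0, 0, 0.05, 0, 0, 0, 0.05, 0, 0, 0, 0.02, 0, 0, 0])

```text
time_s: 42.5
ee_pos: [0.6049, -0.0081, 0.2393]
tcp_rot: [0.0, 0.882, 0.471, 0.001]
force: [-0.5, -0.7, -0.1]
gripper_width: 0.0856
grip_force: 0.0
```

```bash
python3 - <<'E'
from h import *
c=capture('top');d=capture('scene')
a=cv2.resize(c['pixels'][150:280,285:435],None,fx=2.6,fy=2.6,interpolation=cv2.INTER_CUBIC)
b=cv2.resize(d['pixels'][170:300,270:420],None,fx=2.6,fy=2.6,interpolation=cv2.INTER_CUBIC)
cv2.imwrite('pics/end.png',np.hstack([a,b]))
print([(proj(c,q)-[285,150]).dot(2.6).round(0) for q in ([.5441,-.1002,.095],[.5081,-.1532,.092],[.4721,-.2061,.079],[.4362,-.2591,.107])])
E
```

```text
[array([99., 82.]), array([169., 131.]), array([235., 180.]), array([316., 226.])]
```

View pics/end.png

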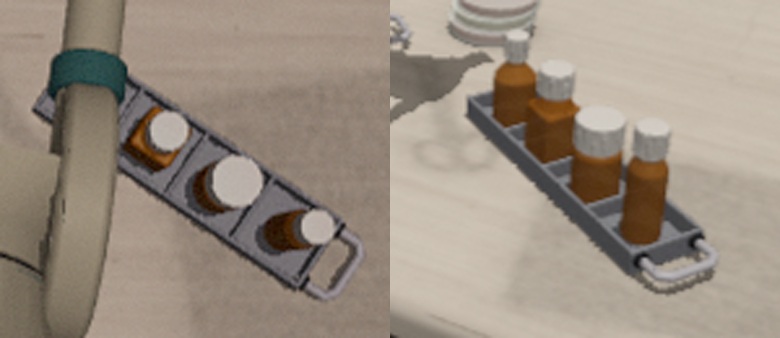

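All four stand upright in their cells: from the loop tall, squat, square, round. The visible caps at (168,132), (236,181) and (317,227) match the cell centres. Handing in.

```bash
python3 -c "
from h import *
print(job_done())"
```

```text
the job is handed in; nothing more can be done
None
```

I moved all four amber bottles to the empty rack in reversed order (tall next to the loop, then squat, square, round), each upright and released; the job is handed in at about 43 s, with no verdict returned.

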